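# Test the stop button of the sand mixer

### The arm

A 6-joint arm with a two-finger parallel gripper is mounted at the origin on the work surface. World frame = base frame: x ahead of the robot, y to its left, z up, the work surface at z = 0. Lengths are in m, angles in degrees, forces in N, time in s.
With the tool pointing down it reaches from about 0.3 to 0.75 m from the base axis. Payload 8.5 kg.
Tool frame: the origin (TCP) lies on the mounting face of the last link; the fingertips stand 173 mm ahead of it and the grasp point (between the pads) lies 155 mm ahead of it (env.tips_ahead is the distance from the TCP to the fingertips, in m); x points along the fingers, z is the direction in which the jaws open and shut, and the axes are right-handed (so a half turn about x gives the same grasp; the last joint's range is limited). The gripper opens to 85 mm and grips with 20 to 120 N. Pads are 22 mm wide; open, the fingers measure 114 mm over their backs; the gripper's body (76 mm by 85 mm) begins 54 mm behind the grasp point. The pads swing forward as they close: fully open they stand 13 mm farther back than shut.
Start: joints at [61.977, 21.807, 74.336, -0, 83.858, -12.336], TCP at [0.149, 0.529, 0.405] pointing down, gripper open.
Joint ranges: [-178.18, 178.18], [-50.72, 133.34], [12.68, 142.11], [-81.47, 261.47], [9.98, 163.14], [-165.26, 165.26]. Speed limits (degrees/s): [136.94, 136.94, 180, 180, 180, 180].

### API

Orientations are given as a 3x3 rotation matrix whose columns are the frame's x, y, z axes.
In Python, from rig import env, optics gives the robot as it stands.
- The arm moves only by the shell command python3 -m inch 'ROWS' [FORCE]. ROWS is JSON, a list of rows, each a list of 3 entries, a list of its own where there are three numbers: the closure, from -1 (fully open) to 1 (shut), then the shift along the tool's x, y, z in units of 30 mm (1.0 is 30 mm), then the turn about the tool's x in units of 5 degrees (1.0 is 5 degrees). In form: [[hand, [x, y, z], yaw], ...]. A call has exactly 8 rows; each row shifts and turns the commanded pose from where the row before left it, along the tool's axes as they then stand; what a row does not reach is not made up. A row lasts 1/12 s, in which the tool goes at most 41.7 mm and 7.16 degrees, less where a joint would pass 70% of its speed; a pose out of reach is approached as far as the arm can. A call is refused whole if a number of a shift passes 1 or a number of a turn 1, either way. A call with a gripper value outside its range is refused whole. The fingers move at their own pace and stop on an object; FORCE is the grip in N (left out, the last holds). Time passes only in rows, so rows that do not move let the fingers close, or fill a call up. It gives the time, the measured TCP pose, the force and the opening at its end, in the units of the state.
- env.observe(): the state, without advancing time (a new reading comes with each control period).
- optics.get_image(name): name is "scene" or "top" or "wrist"; returns the picture (384x512x3 uint8, red, green, blue); there is no depth.
- optics.camera_params(name): a dict with "fx", "fy", "cx", "cy" (pixels), "xyz" and "rotation" of the camera in the world. Camera axes: x right, y down, z forward; pixel columns grow to the right and rows downward; lengths in m; the calibration is good to about 2 mm. A picture is of the moment at which its call begins: read the wrist's pose just before it. camera_params takes no time and is no camera call; for the wrist camera it gives the pose at the moment of the call.
- env.close_job(): hands the job in, once; it reports no verdict.
The state is a dict: "time_s": time; "q": joint angles; "qvel": joint speeds; "joint_efforts": joint torques, N m; "position": TCP position; "tool_rot": TCP orientation; "ft_force": force on the tool from outside, world axes, zero at the start; "wrist_torque": the same for the moment, N m; "grip_width": finger opening in m.
Only numpy, scipy, OpenCV 4.12 (cv2) and the standard library are available. Lean on these libraries where they do the work, as an engineer would, in place of code of your own. Each camera call takes 0.05 s, during which the arm holds its last target.

### The job

Test the mixer's stop button by touch alone, neither gripping nor forcing it: press the big mushroom button with the two wings all the way in until it latches, and take the hand off so that it stays down by itself. Then push one of its wings round clockwise (seen from above) until the latch lets go and the button springs back up, and move clear. Do not press the small start button on the other box, and leave the things lying around where they are.

Things in the scene. Friction and masses are not known exactly. Their poses are not given: they have to be found in the camera images.
- stop_station: Fixed square control box, grey with an aluminium top plate, 120 x 120 mm and 75 mm high, that carries the mushroom stop button in the middle of its top. Origin: centre of the underside, on the work surface; z up. It stands at a different place and yaw each time, and may have changed places with the start box.
- stop_top (a point): Centre of the top of the mushroom, 115 mm above the work surface when out; moves and turns with it. Z up; x along the two wings. Black head, 24 mm high: dome 58 mm across; two opposite straight wings reach 45 mm from the axis, 16 mm wide, from 8 to 22 mm below this point. Wing undersides are 18 mm above the box top when out, about 9 mm when latched.
- stop_press (a joint): How far the mushroom is pressed in, m: 0 out, 0.012 at the bottom stop. Pushed straight down it needs 4 N to start and about 8 to 12 N on the way to the bottom stop, which is rigid. A latch inside catches at about 0.010; let go, it then stays at about 0.009. It springs out again only by twisting.
- stop_twist (a joint): Turn of the mushroom head, rad, growing clockwise seen from above: 0 at rest (a stop prevents turning the other way), 0.9 at the end stop. A light spring (0.04 to 0.11 N m) turns it back to 0 when let go. The latch lets go at about 0.45; the head then springs up 9 mm.
- start_station: Fixed control box just like the other (120 x 120 x 75 mm) with the small start button in the middle of its top. Origin: centre of the underside; z up.
- start_button (a joint): How far the small round start button (28 mm diameter, its top 22 mm above its box, no wings) is pressed, m: 0 out, 0.006 fully in. To be left alone.
- hourglass: Loose brass hourglass, 60 mm diameter, 110 mm high, origin at the centre of its underside. To be left alone.
- cup_stack: Loose stack of small steel cups, 56 mm diameter, 90 mm high, origin at the centre of its underside. To be left alone.
- pot: Loose open dark steel pot, 90 mm diameter, 80 mm high, origin at the centre of its underside. To be left alone.
- trowel: Loose trowel lying flat, 250 mm long, 50 mm wide, 25 mm high, origin near its middle, x axis from handle to blade. To be left alone.

How it is judged:
By the outcome, as a careful person would: the job done as asked, in the order asked, and still so for the second after the job is handed in, with the robot touching nothing.
It also fails if it takes over 43 s, if anything falls off the work surface, if the arm or the gripper's body presses on something with over 40 N, if the wrist force passes 120 N, or if a joint passes its speed limit or range.

## Working session

There is one attempt and no reset: what is moved stays moved. The work goes in short steps, Python scripts to look and compute and a shell command to move; the robot and the scene stay as the last step left them, time stands still between calls to the robot, and variables do not carry over. Pictures are saved under pics/ and viewed, and the job is handed in when it is done.

```bash
mkdir -p pics; ls
python3 - <<'E'
from rig import env, optics
import cv2
s=env.observe(); print(s['time_s'],s['position'],s['tool_rot'],s['ft_force'],s['grip_width'],env.tips_ahead)
for n in ['scene','top']:
    p=optics.camera_params(n); print(n,p)
    cv2.imwrite(f'pics/{n}0.png',optics.get_image(n)[:,:,::-1])
E
```

```text
pics
0.0 [0.14868319 0.52947842 0.40411247] [[-6.77093804e-04 -9.62751351e-01  2.70387460e-01]
 [-1.29760762e-03  2.70388140e-01  9.62750523e-01]
 [-9.99998929e-01  3.01015586e-04 -1.43235162e-03]] [-0.32157402 -0.65901826 -0.57512489] 0.08523786524658664 0.1734
scene {'fx': 436.9999612467987, 'fy': 436.9999612467987, 'cx': 260.0307303565466, 'cy': 191.4997212789998, 'xyz': array([ 1.69567521, -0.2313329 ,  0.79020663]), 'rotation': array([[ 0.19608694,  0.52166826, -0.83030846],
       [ 0.98028074, -0.0831407 ,  0.17926878],
       [ 0.02448641, -0.84908766, -0.52768415]])}
top {'fx': 364.39270388929987, 'fy': 364.39270388929987, 'cx': 256.7885030478664, 'cy': 187.83662018627558, 'xyz': array([0.46965212, 0.00203135, 0.94837188]), 'rotation': array([[-0.02599611, -0.98749211,  0.15551053],
       [-0.99960708,  0.02404687, -0.01440285],
       [ 0.01048316, -0.15582385, -0.98772923]])}
```

View pics/scene0.png

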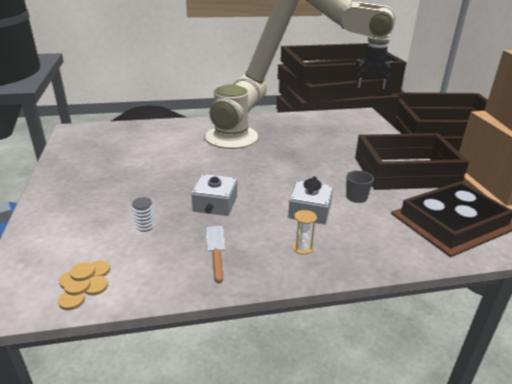

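View pics/top0.png

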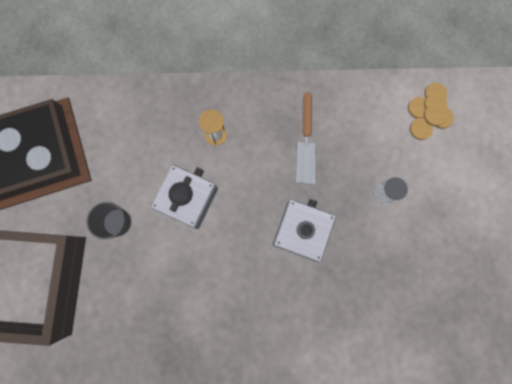

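The top view shows the winged stop button at about (180,194) and the start button at (306,230). The hourglass is at (213,125) and the pot at (108,221). Next I'll measure the stop button.

```bash
cat > h.py <<'E'
import numpy as np, cv2
def ray(p,u,v,z):
    d=p['rotation']@np.array([(u-p['cx'])/p['fx'],(v-p['cy'])/p['fy'],1.]); return p['xyz']+d*(z-p['xyz'][2])/d[2]
def proj(p,X):
    c=p['rotation'].T@(np.array(X)-p['xyz']); return [p['fx']*c[0]/c[2]+p['cx'],p['fy']*c[1]/c[2]+p['cy']]
E
python3 - <<'E'
from rig import optics
from h import *
p=optics.camera_params('top'); im=cv2.imread('pics/top0.png'); g=im.max(2)
m=np.zeros_like(g); m[170:220,160:200]=(g[170:220,160:200]<75)*255
n,l,st,c=cv2.connectedComponentsWithStats(m)
for i in range(1,n): print(st[i],c[i])
i=1+np.argmax(st[1:,4]); ys,xs=np.nonzero(l==i)
P=np.array([ray(p,x,y,.100)[:2] for x,y in zip(xs,ys)])
mu=P.mean(0); w,V=np.linalg.eigh(np.cov(P.T)); a=V[:,1]; print('ctr z.1',mu,'wing yaw',np.degrees(np.arctan2(a[1],a[0])), 'ext',((P-mu)@a).min(),((P-mu)@a).max())
pl=((im[150:240,140:225].min(2)>150)*255).astype(np.uint8)
cn=max(cv2.findContours(pl,cv2.RETR_EXTERNAL,cv2.CHAIN_APPROX_NONE)[0],key=cv2.contourArea).reshape(-1,2)+[140,150]
Q=np.array([ray(p,x,y,.075)[:2] for x,y in cn],np.float32); print('plate',cv2.minAreaRect(Q))
for nm,(u,v),z in [('hg',(211,120),.11),('pot',(108,221),.04),('start',(306,230),.09)]: print(nm,ray(p,u,v,z))
cv2.imwrite('pics/z0.png',cv2.resize(im[90:260,80:340],None,fx=3,fy=3,interpolation=cv2.INTER_CUBIC))
E
```

```text
[195 170   5   6  22] [197.40909091 172.09090909]
[170 178  22  33 437] [180.3020595  193.57437071]
ctr z.1 [0.59401736 0.1693992 ] wing yaw 154.51707071640706 ext -0.04080355439776805 0.04080838493500985
plate ((0.5896481871604919, 0.1870688796043396), (0.14797799289226532, 0.15679258108139038), 56.4904670715332)
hg [0.76884488 0.0952338  0.11      ]
pot [0.53849252 0.35948297 0.04      ]
start [ 0.50190559 -0.12327719  0.09      ]
```

View pics/z0.png

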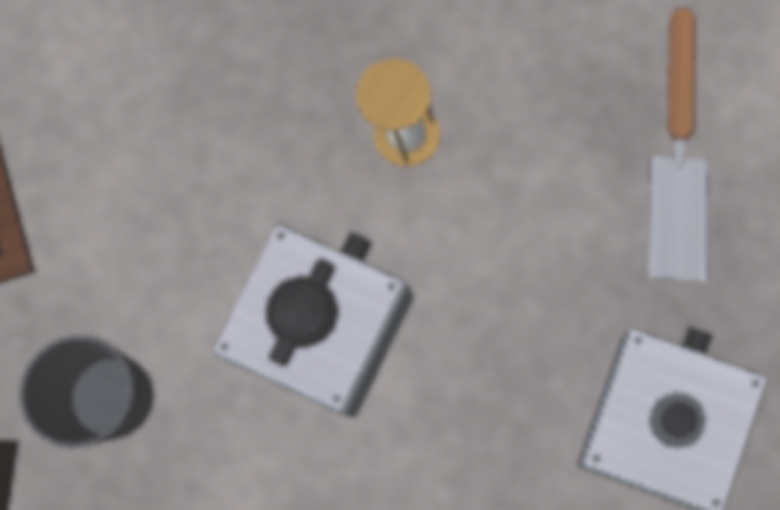

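```bash
cat >> h.py <<'E'
def shift(s,tgt):  # units of 30mm in tool axes for TCP to reach tgt
    return np.round(np.array(s['tool_rot']).T@(np.array(tgt)-s['position'])/.03,2)
E
python3 - <<'E'
from rig import env,optics
from h import *
p=optics.camera_params('top')
S=np.array([(281,236),(391,286),(336,398),(224,346)])/3+[80,90]
W=np.array([ray(p,x,y,.075) for x,y in S]); print(W.mean(0),[np.degrees(np.arctan2(*(W[i+1]-W[i])[1::-1])) for i in range(3)])
q=optics.camera_params('scene'); im=cv2.imread('pics/scene0.png')
print(proj(q,[.594,.169,.115]),proj(q,[.594,.169,.093]))
cv2.imwrite('pics/z1.png',cv2.resize(im[160:250,260:390],None,fx=6,fy=6,interpolation=cv2.INTER_CUBIC))
s=env.observe(); print(shift(s,[.594,.169,.345]), shift(s,[.594,.169,.345])/20)
E
```

```text
[0.59323091 0.168578   0.075     ] [np.float64(-115.97205959908005), np.float64(153.63288549202287), np.float64(63.93269652977906)]
[np.float64(312.06260115209216), np.float64(180.2123455830165)] [np.float64(311.44280526280625), np.float64(186.33620079113606)]
[  1.98 -17.54  -7.55] [ 0.099  -0.877  -0.3775]
```

View pics/z1.png

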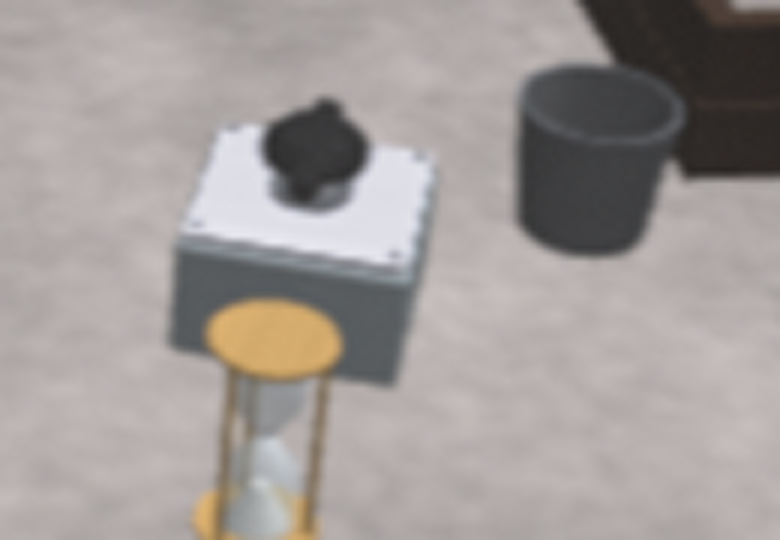

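```bash
python3 -m inch '[[1,[0.1,-0.85,-0.38],0],[1,[0.1,-0.88,-0.38],0],[1,[0.1,-0.88,-0.38],0],[1,[0.1,-0.88,-0.38],0],[1,[0.1,-0.88,-0.38],0],[1,[0.1,-0.88,-0.38],0],[1,[0.1,-0.88,-0.38],0],[1,[0.1,-0.88,-0.38],0]]' 20
python3 -m inch '[[1,[0.1,-0.88,-0.38],0],[1,[0.1,-0.88,-0.38],0],[1,[0.1,-0.88,-0.38],0],[1,[0.1,-0.88,-0.38],0],[1,[0.1,-0.88,-0.38],0],[1,[0.1,-0.88,-0.38],0],[1,[0.1,-0.88,-0.38],0],[1,[0.1,-0.88,-0.38],0]]'
python3 - <<'E'
from rig import env,optics
from h import *
s=env.observe(); print(s['time_s'],s['position'],s['q'],shift(s,[.5935,.169,.345]))
p=optics.camera_params('wrist');print(p); cv2.imwrite('pics/w1.png',optics.get_image('wrist')[:,:,::-1])
E
```

```text
time_s: 0.77
position: [0.3274, 0.3838, 0.3804]
tool_rot: [[-0.0, -0.963, 0.27], [-0.0, 0.27, 0.963], [-1.0, 0.0, -0.0]]
ft_force: [-0.8, -0.8, -0.1]
grip_width: -0.0001
time_s: 1.43
position: [0.5061, 0.2388, 0.3563]
tool_rot: [[-0.001, -0.963, 0.27], [-0.0, 0.27, 0.963], [-1.0, 0.001, -0.0]]
ft_force: [0.1, 0.6, 0.3]
grip_width: -0.0
1.4333 [0.5061386  0.23882704 0.35625637] [ 1.31410880e+01  2.50082166e+01  7.74924102e+01  1.71210135e-03
  7.75442053e+01 -6.11659984e+01] [ 0.37 -3.43 -1.45]
{'fx': 326.16286478801555, 'fy': 326.16286478801555, 'cx': 246.38818456010762, 'cy': 193.65418191615188, 'xyz': array([0.42928837, 0.26099589, 0.32631763]), 'rotation': array([[ 2.70247303e-01,  9.14623311e-01,  3.00716801e-01],
       [ 9.62790797e-01, -2.56556157e-01, -8.49283256e-02],
       [-5.26679477e-04,  3.12479020e-01, -9.49924515e-01]])}
```

View pics/w1.png

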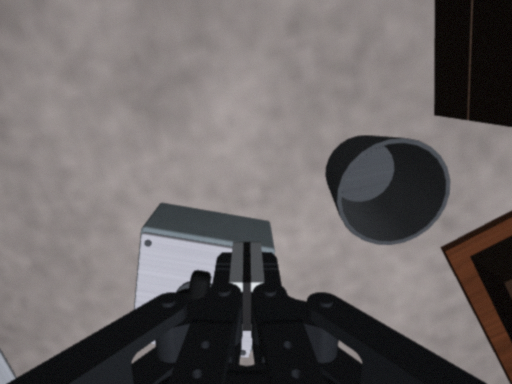

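The wrist view shows the closed fingertips at column 247, with the stop box's near edge at row 220 and the pot well to the right at (390,190). I'll continue until the hand is over the button.

```bash
python3 -m inch '[[1,[0.1,-0.86,-0.36],0],[1,[0.1,-0.86,-0.36],0],[1,[0.1,-0.86,-0.36],0],[1,[0.07,-0.85,-0.36],0],[1,[0,0,0],1],[1,[0,0,0],1],[1,[0,0,0],0],[1,[0,0,0],0]]'
python3 - <<'E'
from rig import env,optics
from h import *
s=env.observe(); print(s['time_s'],s['position'],s['tool_rot'],s['ft_force'],shift(s,[.5935,.169,.300]))
for n in ['top','scene','wrist']:
  im=optics.get_image(n)[:,:,::-1]; 
  p=optics.camera_params(n)
  if n=='scene': cv2.imwrite('pics/s2.png',cv2.resize(im[110:250,250:400],None,fx=4,fy=4,interpolation=cv2.INTER_CUBIC))
  if n=='wrist': cv2.imwrite('pics/w2.png',im); print(proj(p,[.5935,.169,.115]))
E
```

```text
time_s: 2.15
position: [0.5925, 0.1706, 0.3453]
tool_rot: [[-0.001, -0.902, 0.431], [-0.0, 0.431, 0.902], [-1.0, 0.001, -0.0]]
ft_force: [0.3, -0.9, 0.5]
grip_width: 0.0
2.15 [0.59245882 0.1706303  0.34528691] [[-7.97952213e-04 -9.02291834e-01  4.31125052e-01]
 [-5.42838619e-05  4.31125228e-01  9.02292101e-01]
 [-9.99999680e-01  6.96582846e-04 -3.92997215e-04]] [ 0.28120215 -0.87736246  0.49063273] [ 1.51 -0.06 -0.03]
[np.float64(243.73812882968176), np.float64(216.1980242395535)]
```

View pics/s2.png

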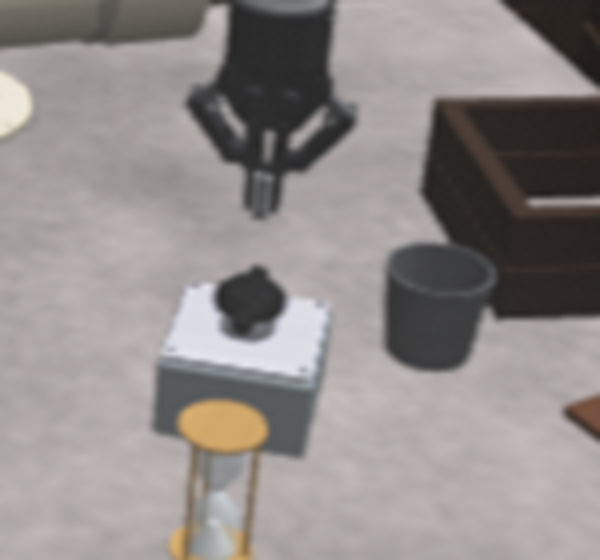

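View pics/w2.png

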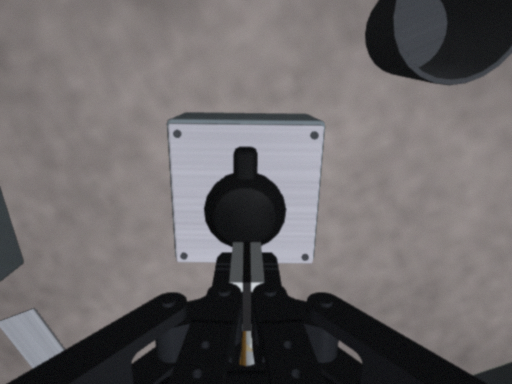

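Run:
```python
from rig import env,optics
from h import *
p=optics.camera_params('wrist')
W=np.array([ray(p,x,y,.075) for x,y in [(177,134),(314,135),(305,257),(184,256)]]);print(W,W.mean(0))
print(ray(p,245.5,148,.1),proj(p,[.5935,.169,.093]))
print(ray(p,245,171,.096),ray(p,204.5,209,.096),ray(p,286,209,.096))
```

```text
[[0.52850089 0.14563734 0.075     ]
 [0.57245714 0.23595047 0.075     ]
 [0.66288207 0.19170586 0.075     ]
 [0.61877204 0.10152062 0.075     ]] [0.59565303 0.16870357 0.075     ]
[0.55539577 0.18849451 0.1       ] [np.float64(243.97926806269857), np.float64(204.7364064959363)]
[0.57037131 0.18092636 0.096     ] [0.5832038 0.1424183 0.096    ] [0.60850982 0.1953935  0.096     ]
```

Screws, dome edges and wing tip in the wrist view agree on a centre near (0.595, 0.169) and a wing yaw of 154°. I'll come down to just above the dome.

```bash
python3 -m inch '[[1,[0.3,-0.05,0],0],[1,[0.4,-0.05,0],0],[1,[0.4,0,0],0],[1,[0.3,0,0],0],[1,[0.2,0,0],0],[1,[0.1,0,0],0],[1,[0,0,0],0],[1,[0,0,0],0]]'
```

```text
time_s: 2.97
position: [0.5954, 0.1693, 0.2949]
tool_rot: [[0.001, -0.901, 0.433], [0.0, 0.433, 0.901], [-1.0, -0.001, 0.0]]
ft_force: [0.1, -0.6, 0.4]
grip_width: -0.0
```

```bash
python3 -m inch '[[1,[0.1,0,0],0],[1,[0.1,0,0],0],[1,[0.07,0,0],0],[1,[0.03,0,0],0],[1,[0.03,0,0],0],[1,[0.02,0,0],0],[1,[0,0,0],0],[1,[0,0,0],0]]'
```

```text
time_s: 3.63
position: [0.5953, 0.1692, 0.285]
tool_rot: [[0.001, -0.901, 0.433], [0.0, 0.433, 0.901], [-1.0, -0.001, 0.001]]
ft_force: [-2.0, -0.2, 6.4]
grip_width: 0.0002
```

```bash
python3 -m inch '[[1,[0.04,0,0],0],[1,[0.04,0,0],0],[1,[0.04,0,0],0],[1,[0.04,0,0],0],[1,[0.02,0,0],0],[1,[0.02,0,0],0],[1,[0,0,0],0],[1,[0,0,0],0]]'
```

```text
time_s: 4.3
position: [0.5953, 0.1692, 0.2787]
tool_rot: [[0.001, -0.901, 0.433], [0.0, 0.433, 0.901], [-1.0, -0.001, 0.001]]
ft_force: [-0.7, 0.7, 5.7]
grip_width: 0.0001
```

```bash
python3 -m inch '[[1,[0.02,0,0],0],[1,[0.02,0,0],0],[1,[0.02,0,0],0],[1,[0,0,0],0],[1,[0,0,0],0],[1,[0,0,0],0],[1,[0,0,0],0],[1,[0,0,0],0]]'
```

```text
time_s: 4.97
position: [0.5953, 0.1693, 0.2771]
tool_rot: [[0.001, -0.901, 0.433], [0.0, 0.433, 0.901], [-1.0, -0.001, 0.001]]
ft_force: [-1.5, 0.4, 5.9]
grip_width: 0.0
```

```bash
python3 -m inch '[[1,[0.02,0,0],0],[1,[0.02,0,0],0],[1,[0.01,0,0],0],[1,[0,0,0],0],[1,[0,0,0],0],[1,[0,0,0],0],[1,[0,0,0],0],[1,[0,0,0],0]]'
```

```text
time_s: 5.63
position: [0.5953, 0.1693, 0.2764]
tool_rot: [[0.002, -0.901, 0.433], [0.0, 0.433, 0.901], [-1.0, -0.002, 0.001]]
ft_force: [-3.6, 0.4, 11.5]
grip_width: -0.0
```

Force rises while the motion stalls at TCP z = 0.2764, which is exactly 12 mm of travel, so this is the bottom stop. Lifting off.

```bash
python3 -m inch '[[1,[-0.1,0,0],0],[1,[-0.3,0,0],0],[1,[-0.4,0,0],0],[1,[-0.4,0,0],0],[1,[-0.2,0,0],0],[1,[-0.1,0,0],0],[1,[0,0,0],0],[1,[0,0,0],0]]'
python3 - <<'E'
from rig import env,optics
from h import *
s=env.observe(); print(s['time_s'],s['position'],s['ft_force'])
im=optics.get_image('scene')[:,:,::-1]; cv2.imwrite('pics/s3.png',cv2.resize(im[110:250,250:400],None,fx=4,fy=4,interpolation=cv2.INTER_CUBIC))
cv2.imwrite('pics/w3.png',optics.get_image('wrist')[:,:,::-1])
# approach point beside wing B
a=np.radians(154); c=np.array([.595,.169]); r=np.array([np.cos(a),np.sin(a)]); t=np.array([np.sin(a),-np.cos(a)])
for off in (.034,.0225,.016): print(off,c+.043*r-off*t, shift(s,[*(c+.043*r-off*t),s['position'][2]]))
E
```

```text
time_s: 6.3
position: [0.5952, 0.1692, 0.3193]
tool_rot: [[-0.001, -0.901, 0.434], [-0.0, 0.434, 0.901], [-1.0, 0.001, -0.0]]
ft_force: [0.4, -0.8, -0.2]
grip_width: -0.0001
6.3 [0.59519703 0.16917565 0.31930663] [ 0.39749073 -0.79865736 -0.22548744]
0.034 [0.54144724 0.15729096] [ 0.    1.44 -1.13]
0.0225 [0.54648851 0.16762709] [ 0.    1.44 -0.75]
0.016 [0.54933792 0.17346925] [ 0.    1.44 -0.53]
```

View pics/s3.png

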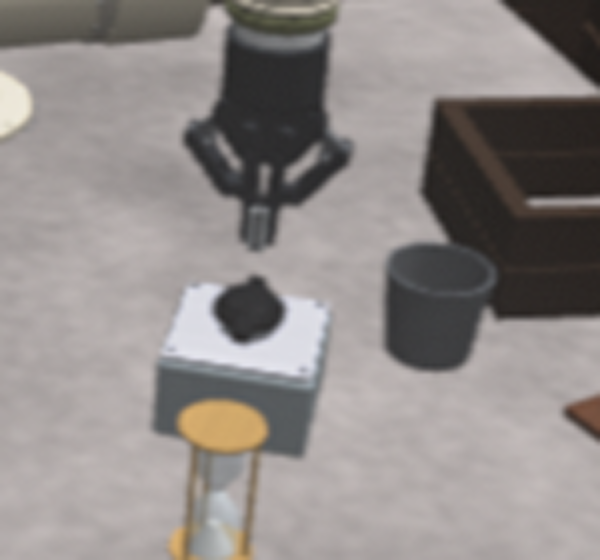

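View pics/w3.png

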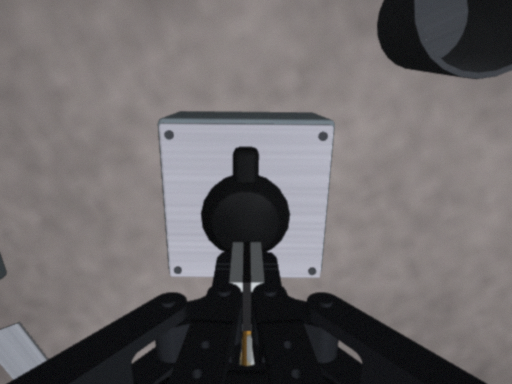

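The head sits visibly lower (scene crop, head at about (250,310), wings near the plate), so it has latched with the hand off. Next I'll go down beside the near wing, on its counter-clockwise side.

```bash
python3 -m inch '[[1,[0,0.48,-0.38],0],[1,[0,0.48,-0.38],0],[1,[0,0.48,-0.37],0],[1,[0,0,0],0],[1,[0.3,0,0],0],[1,[0.4,0,0],0],[1,[0.3,0,0],0],[1,[0,0,0],0]]'
python3 - <<'E'
from rig import env,optics
from h import *
s=env.observe(); print(s['time_s'],s['position'],s['ft_force'])
cv2.imwrite('pics/w4.png',optics.get_image('wrist')[:,:,::-1])
E
```

```text
time_s: 7.07
position: [0.5419, 0.1574, 0.2872]
tool_rot: [[-0.004, -0.901, 0.434], [-0.0, 0.434, 0.901], [-1.0, 0.003, -0.002]]
ft_force: [-0.2, -0.3, -1.0]
grip_width: 0.0002
7.0667 [0.54188314 0.1573556  0.28724249] [-0.16703205 -0.27231703 -1.02261648]
```

View pics/w4.png

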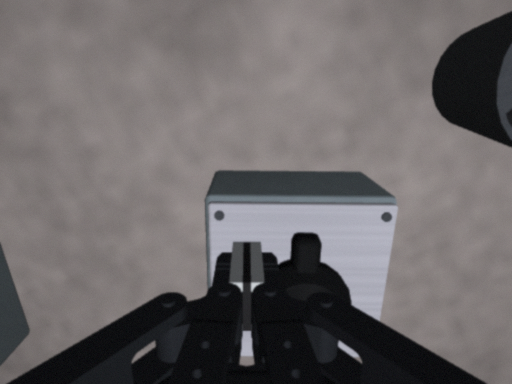

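Tips at (247,245) sit left of the wing at (306,235), at the same radial distance and clear of the dome. Going down to just above the box top.

```bash
python3 -m inch '[[1,[0.3,0,0],0],[1,[0.3,0,0],0],[1,[0.2,0,0],0],[1,[0.15,0,0],0],[1,[0.1,0,0],0],[1,[0,0,0],0],[1,[0,0,0],0],[1,[0,0,0],0]]'
python3 - <<'E'
from rig import env,optics
from h import *
s=env.observe(); print(s['time_s'],s['position'],s['ft_force'])
c=np.array([.595,.169])
th0=154
for off in (.0225,.0185):
 for th in (0,10,20,30,36):
  a=np.radians(154-th); r=np.array([np.cos(a),np.sin(a)]); t=np.array([np.sin(a),-np.cos(a)])
  print(off,th,np.round(c+.043*r-off*t,4))
# per-5deg step in tool axes (current frame before yaw): pivot rel to tool
for off in (.0225,.0185):
  # tool y = -r dir? check, tool z = t
  R=np.array(s['tool_rot']); print(R[:2,1],R[:2,2])
E
```

```text
time_s: 7.78
position: [0.5417, 0.1574, 0.2586]
tool_rot: [[0.001, -0.901, 0.433], [0.0, 0.433, 0.901], [-1.0, -0.001, 0.0]]
ft_force: [-0.4, 0.3, -0.1]
grip_width: 0.0002
7.7833 [0.54174225 0.15736967 0.2586372 ] [-0.35192384  0.31141051 -0.0693585 ]
0.0225 0 [0.5465 0.1676]
0.0225 10 [0.547  0.1761]
0.0225 20 [0.5489 0.1843]
0.0225 30 [0.5523 0.1921]
0.0225 36 [0.5549 0.1964]
0.0185 0 [0.5482 0.1712]
0.0185 10 [0.5493 0.1793]
0.0185 20 [0.5518 0.1871]
0.0185 30 [0.5556 0.1943]
0.0185 36 [0.5585 0.1983]
[-0.90115794  0.43349053] [0.43349042 0.90115812]
[-0.90115794  0.43349053] [0.43349042 0.90115812]
```

```bash
python3 -m inch '[[1,[0.04,0,0.1],0],[1,[0.03,0,0.1],0],[1,[0,0,0.1],0],[1,[0,0,0.05],0],[1,[0,0,0.05],0],[1,[0,0,0.05],0],[1,[0,0,0],0],[1,[0,0,0],0]]'
```

```text
time_s: 8.45
position: [0.5474, 0.1696, 0.2561]
tool_rot: [[-0.001, -0.901, 0.433], [-0.0, 0.433, 0.901], [-1.0, 0.0, -0.0]]
ft_force: [-0.8, -0.6, -0.2]
grip_width: -0.0001
```

```bash
python3 -m inch '[[1,[0,0,0.06],0],[1,[0,0,0.06],0],[1,[0,0.02,0.06],0.5],[1,[0,0.02,0.06],0.5],[1,[0,0.02,0.06],0.5],[1,[0,0.02,0.06],0.5],[1,[0,0,0],0],[1,[0,0,0],0]]'
python3 - <<'E'
from rig import env,optics
from h import *
s=env.observe(); print(s['wrist_torque'])
cv2.imwrite('pics/w5.png',optics.get_image('wrist')[:,:,::-1])
E
```

```text
time_s: 9.12
position: [0.5505, 0.1804, 0.2562]
tool_rot: [[0.0, -0.813, 0.582], [0.0, 0.582, 0.813], [-1.0, 0.0, 0.0]]
ft_force: [-1.7, 0.3, 0.0]
grip_width: 0.0003
[ 0.01793769  0.30470696 -0.01228578]
```

View pics/w5.png

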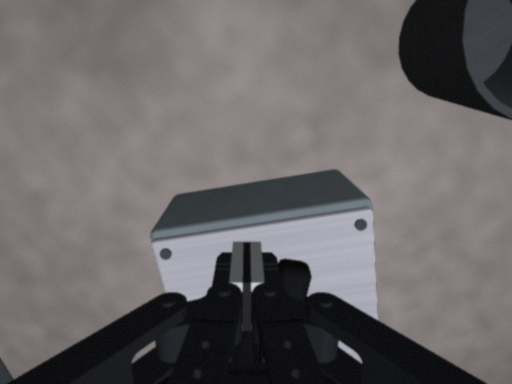

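The tip now lies against the wing at (295,265), with a light force of about 1.7 N. I'll keep going round the arc.

```bash
python3 -m inch '[[1,[0,0.02,0.06],0.5],[1,[0,0.02,0.06],0.5],[1,[0,0.02,0.06],0.5],[1,[0,0.02,0.06],0.5],[1,[0,0.02,0.06],0.5],[1,[0,0.02,0.06],0.5],[1,[0,0,0],0],[1,[0,0,0],0]]'
python3 - <<'E'
from rig import env,optics
from h import *
s=env.observe(); print(s['wrist_torque'])
cv2.imwrite('pics/w6.png',optics.get_image('wrist')[:,:,::-1])
im=optics.get_image('top')[:,:,::-1]; cv2.imwrite('pics/t6.png',cv2.resize(im[120:250,110:250],None,fx=4,fy=4,interpolation=cv2.INTER_CUBIC))
E
```

```text
time_s: 9.83
position: [0.5551, 0.1905, 0.2562]
tool_rot: [[0.0, -0.635, 0.772], [-0.0, 0.772, 0.635], [-1.0, -0.0, 0.0]]
ft_force: [-2.4, -1.0, 1.5]
grip_width: 0.0001
[-0.19964545  0.26630279  0.00790164]
```

View pics/w6.png

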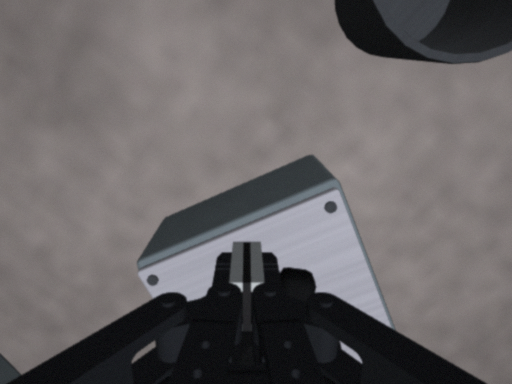

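View pics/t6.png

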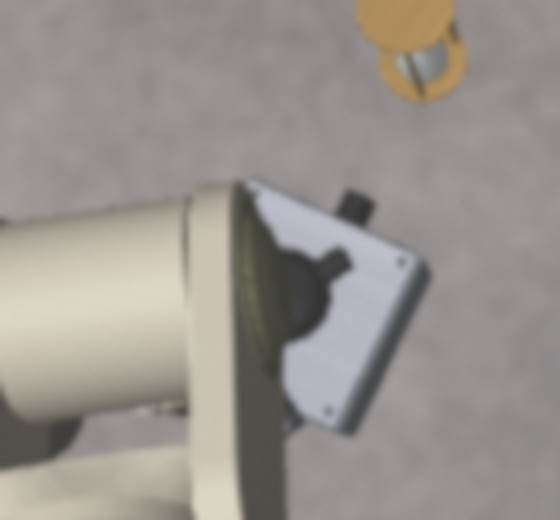

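The far wing in the top view has clearly turned, by roughly 20–25°. Another ~13° should pass the release point.

```bash
python3 -m inch '[[1,[0,0.02,0.06],0.5],[1,[0,0.02,0.06],0.5],[1,[0,0.02,0.06],0.5],[1,[0,0.02,0.06],0.5],[1,[0,0.02,0.06],0.5],[1,[0,0,0],0],[1,[0,0,0],0],[1,[0,0,0],0]]'
python3 - <<'E'
from rig import env,optics
from h import *
s=env.observe(); d=s['position'][:2]-np.array([.595,.169]); R=np.array(s['tool_rot'])[:2]; print(s['wrist_torque'],d@R)
im=optics.get_image('top')[:,:,::-1]; cv2.imwrite('pics/t7.png',cv2.resize(im[120:250,110:250],None,fx=4,fy=4,interpolation=cv2.INTER_CUBIC))
im=optics.get_image('scene')[:,:,::-1]; cv2.imwrite('pics/s7.png',cv2.resize(im[110:250,250:400],None,fx=4,fy=4,interpolation=cv2.INTER_CUBIC))
E
```

```text
time_s: 10.6
position: [0.5606, 0.1982, 0.2562]
tool_rot: [[-0.0, -0.453, 0.892], [0.0, 0.892, 0.453], [-1.0, 0.0, -0.0]]
ft_force: [-4.0, 0.1, 1.1]
grip_width: 0.0002
[0.03120901 0.52779735 0.02103432] [ 1.46187003e-05  4.15725672e-02 -1.74531641e-02]
```

View pics/t7.png

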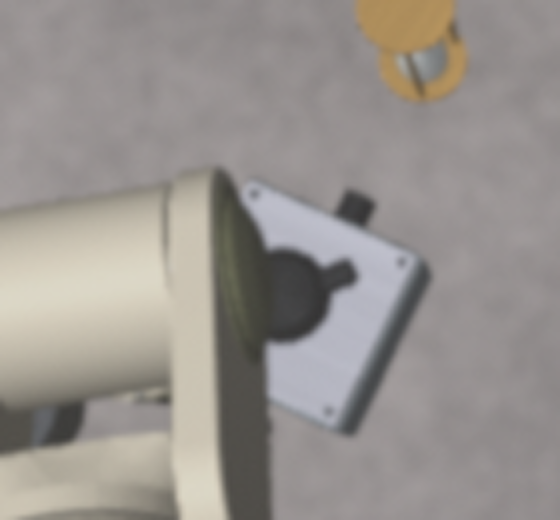

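View pics/s7.png

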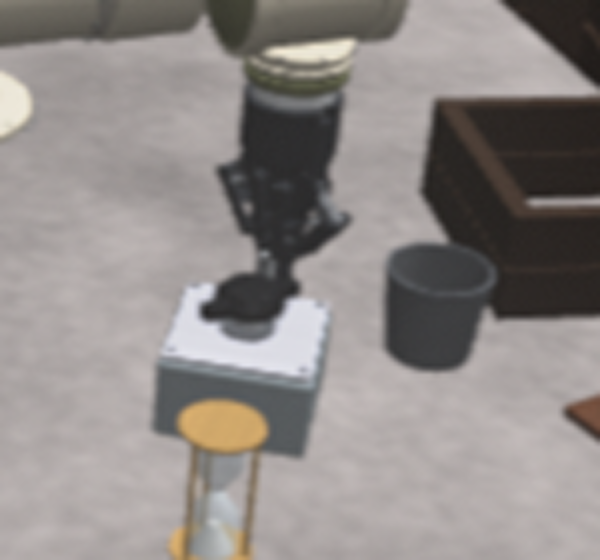

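The head has popped up: the stem shows under it at (248,325) in the scene crop, and the twist reads about 37°. I'll let the wing follow back by retracing the arc faster than needed, then back off and rise.

```bash
python3 -m inch '[[1,[0,-0.03,-0.14],-1],[1,[0,-0.04,-0.14],-1],[1,[0,-0.04,-0.15],-1],[1,[0,-0.04,-0.15],-1],[1,[0,-0.04,-0.15],-1],[1,[0,-0.04,-0.2],-1],[1,[0,-0.02,-0.3],-1],[1,[0,0,-0.3],0]]'
python3 -m inch '[[1,[0,0,-0.1],0],[1,[0,0,0],0],[1,[-0.3,0,0],0],[1,[-0.6,0,0],0],[1,[-0.8,0,0],0],[1,[-0.8,0,0],0],[1,[-0.8,0.3,0],0],[1,[-0.8,0.5,0],0]]'
python3 -m inch '[[1,[-0.5,0.8,0],0],[1,[-0.3,0.9,0],0],[1,[0,0.9,0],0],[1,[0,0.9,0],0],[1,[0,0.5,0],0],[1,[0,0.2,0],0],[1,[0,0,0],0],[1,[0,0,0],0]]'
python3 - <<'E'
from rig import env,optics
from h import *
s=env.observe(); print(s['time_s'],s['position'],s['ft_force'])
im=optics.get_image('scene')[:,:,::-1]; cv2.imwrite('pics/s8f.png',im);cv2.imwrite('pics/s8.png',cv2.resize(im[160:250,260:390],None,fx=6,fy=6,interpolation=cv2.INTER_CUBIC))
cv2.imwrite('pics/t8.png',optics.get_image('top')[:,:,::-1])
E
```

```text
time_s: 11.37
position: [0.5355, 0.1589, 0.2563]
tool_rot: [[0.002, -0.883, 0.469], [0.0, 0.469, 0.883], [-1.0, -0.001, 0.001]]
ft_force: [0.7, -0.3, -0.1]
grip_width: 0.0001
time_s: 12.03
position: [0.5132, 0.168, 0.381]
tool_rot: [[0.001, -0.881, 0.474], [0.0, 0.474, 0.881], [-1.0, -0.001, 0.001]]
ft_force: [0.1, 0.5, 0.2]
grip_width: -0.0002
time_s: 12.7
position: [0.4025, 0.2275, 0.4034]
tool_rot: [[0.001, -0.881, 0.472], [-0.0, 0.472, 0.881], [-1.0, -0.001, 0.0]]
ft_force: [0.1, 0.3, -0.7]
grip_width: 0.0002
12.7 [0.40251663 0.22747168 0.40343478] [ 0.10928396  0.2910232  -0.74798022]
```

View pics/s8.png

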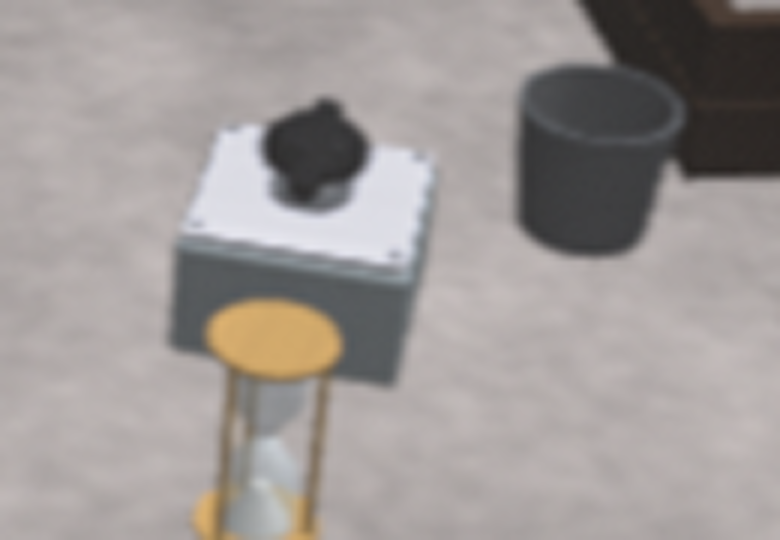

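View pics/t8.png

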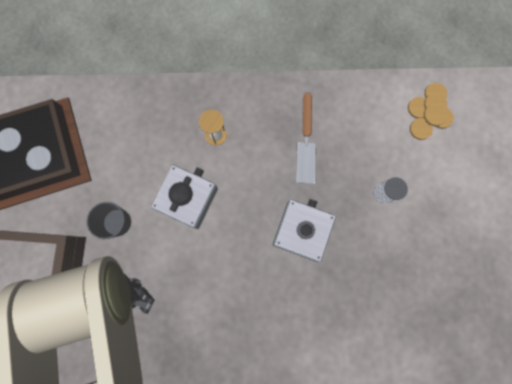

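The button is up at its original height and turned back to rest, everything else is unmoved, and the arm is clear.

Run:
```python
from rig import env
print(env.close_job())
```

```text
the job is handed in; nothing more can be done
None
```

The stop button test is done and handed in at about 12.8 s of the 43 s allowed.

- **Press:** I pressed the mushroom with the closed fingertips to its bottom stop. It stalled at 12 mm of travel with about 11.5 N. With the hand off, the camera showed it staying down. On the way down the readings were about 6 N, below the stated 8–12 N, but the travel and the pictures confirmed the latch.
- **Release:** I pushed the near wing about 37° clockwise with about 4 N, and the head sprang up. I then let the wing turn back to rest and moved clear.
- **Last checks:** In the final pictures the button is at its original height and angle, and the start button and all loose things look unmoved. The wrist force is about zero (under 1 N) with the arm in free space. None of these last checks failed.

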